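# Dowel a post held in the bench vise

## Task

Take the long plain dowel out of the dowel stand, find the hand-drilled blind hole in the end of the post held in the vise by feeling for it with the dowel's foot, and press the dowel straight down until it is fully home at the bottom of the hole, then let go and move clear. Push gently, never hard enough to split the post, and leave the other pegs and everything else on the bench where they are.

Things in the scene. Friction and masses are not known exactly. Their poses are not given: they have to be found in the camera images.
- dowel: the long plain dowel: pale round wood, 18 mm diameter, 95 mm long, no head, about 20 g, its foot's rim broken by 1 mm. It stands upright, foot down, in one of the stand's three holes (any of them), 20 mm deep. Origin at the centre of its foot, z along its axis towards the top.
- stand: the dowel stand, a dark wooden block fixed to the bench, 62 mm (x) by 215 mm (y) by 35 mm high, origin under its centre. Three holes 20 mm deep and 20 mm wide in a row along its y at -70, 0 and +70 mm. Anything standing in a hole has its foot 15 mm above the bench.
- vise_seat (a point): nominal centre of the hole's mouth, on the post's flat top face, 95 mm above the bench; the vise's axes, z up. Drilled by hand: the true centre is 2.5 to 6 mm off it, in a direction nowhere measured. The hole is upright, round, 19.5 mm wide, no chamfer, blind, 35 mm deep; the dowel slides freely for 25 mm, the last 10 mm are tight (about 10 N, stays as pressed), to a hard bottom.
- vise: green steel bench vise fixed to the bench, with the brown wooden post it holds: post 66 mm square in plan, its end 15 mm above the jaws. Vise 220 mm (x) by 130 mm (y), jaws 80 mm high; the screw handle sticks out to its own -x, 130 mm from the centre. Origin on the bench under vise_seat. The post splits if the dowel is pushed or knocked against it with more than 40 N.
- short_dowel: a shorter dowel in the stand, same 18 mm diameter, 60 mm long: leave it. Origin at its foot.
- coat_peg: a turned peg in the stand, 80 mm long with a mushroom head 38 mm wide: leave it. Origin at its foot.
- mallet: wooden mallet lying behind, head 75 by 120 by 68 mm, handle to its -x: leave it.
- glue: white bottle, 60 mm wide, 120 mm tall: leave it. Origin under its base.
- jar: jar, 70 mm wide, 90 mm tall: leave it. Origin under its base.
- offcut: flat pale offcut 130 by 45 by 22 mm between vise and stand: leave it. Origin under its centre.
- offcut2: brown offcut 90 by 30 by 30 mm between vise and stand: leave it. Origin under its centre.
- driver: screwdriver lying on the bench, 200 mm long: leave it.
Mind the look-alikes: they are no part of the job. What is shaped like the dowel but green or red is not meant.

How it is judged:
By the outcome, as a careful person would: the job done as asked, in the order asked, and still so for the second after the job is handed in, with the robot touching nothing.
It also fails if it takes over 72 s, if anything falls off the work surface, if the arm or the gripper's body presses on something with over 40 N, if the wrist force passes 120 N, or if a joint passes its speed limit or range.

## Robot

A 6-joint arm with a two-finger parallel gripper is mounted at the origin on the work surface. World frame = base frame: x ahead of the robot, y to its left, z up, the work surface at z = 0. Lengths are in m, angles in degrees, forces in N, time in s.
With the tool pointing down it reaches from about 0.275 to 0.85 m from the base axis. Payload 19 kg.
Tool frame: the origin (TCP) lies midway between the tips of the shut fingers; the grasp point (between the pads) lies 19 mm behind it (bot.tcp_to_grasp is the distance from the TCP to the grasp point, in m); z points along the fingers, y is the line along which they close (so a half turn about z gives the same grasp; the last joint's range is limited). The gripper opens to 85 mm and grips with 20 to 120 N. Pads are 22 mm wide; open, the fingers measure 114 mm over their backs; the gripper's body (76 mm by 85 mm) begins 54 mm behind the grasp point. The pads swing forward as they close: fully open they stand 13 mm farther back than shut.
Start: joints at [59.416, 8.623, 82.357, -0, 89.026, -7.678], TCP at [0.224, 0.53, 0.231] pointing down, gripper open.
Joint ranges: [-160.23, 160.23], [-39.13, 120.54], [6.94, 153.29], [-79.49, 259.48], [9.18, 160.14], [-161.06, 161.06]. Speed limits (degrees/s): [108.29, 108.29, 127.2, 172.46, 172.46, 172.46].

## Interface

Orientations are given as [roll, pitch, yaw] about the fixed x, y, z axes, in that order (R = Rz(yaw) Ry(pitch) Rx(roll)).
In Python, from workcell import telemetry, snapshot, order, bot gives the robot as it stands. The module is installed in compiled form; this text tells all that it offers.
- The arm moves only by the tool arm_command, never from a script. Its argument "motion" is a list of rows, each an object with "xyz": the shift along the tool's x, y, z in cm, a list of three; "turn": the turn about the tool's z in degrees; "gripper": the finger opening in cm, from 0 to 8.54. In form: [{"xyz": [dx, dy, dz], "turn": turn, "gripper": gripper}, ...]. A call has 1 to 8 rows; each row shifts and turns the commanded pose from where the row before left it, along the tool's axes as they then stand; what a row does not reach is not made up. A row lasts 1/12 s, in which the tool goes at most 41.7 mm and 7.16 degrees, less where a joint would pass 70% of its speed; a pose out of reach is approached as far as the arm can. A call is refused whole if a number of a shift passes 4.17 or a number of a turn 7.16, either way. A call with a gripper value outside its range is refused whole. The fingers move at their own pace and stop on an object; the grip force is fixed at half the most. Time passes only in rows, so rows that do not move let the fingers close. It gives the time, the measured TCP pose, the force, the opening and the grip force at its end, in the units of the state.
- telemetry.sense(): the state, without advancing time (a new reading comes with each control period).
- snapshot(name): name is "scene" or "top" or "wrist"; returns a dict with "frame" (400x640x3 uint8, red, green, blue), "K" (3x3 intrinsics, pixels), "xyz" and "attitude" of the camera in the world. Camera axes: x right, y down, z forward; pixel columns grow to the right and rows downward; lengths in m; the calibration is good to about 2 mm. A picture is of the moment at which its call begins. There is no depth.
- order.finish_job(): hands the job in; it is judged then, once.
The state is a dict: "clock": time; "qpos": joint angles; "dq": joint speeds; "tau": joint torques, N m; "position": TCP position; "tcp_rot": TCP orientation; "contact_force": force on the tool from outside, world axes, zero at the start; "moment": the same for the moment, N m; "gripper_width": finger opening in m; "finger_force": force on a finger pad.
Only numpy, scipy, OpenCV 4.12 (cv2) and the standard library are available. Lean on these libraries where they do the work, as an engineer would, in place of code of your own. Each camera call takes 0.05 s, during which the arm holds its last target. There are 200 camera calls.

## Working session

There is one attempt and no reset: what is moved stays moved. The work goes in short steps, Python scripts to look and compute and a tool call to move; the robot and the scene stay as the last step left them, time stands still between calls to the robot, and variables do not carry over. Pictures are saved under pics/ and viewed, at most 10 in all, crops included, and the job is handed in when it is done.

Besides the shell and the picture viewer there is one more tool, called after ">>>" as name([rows], argument=value, ...), one row to a line, values as JSON. arm_command: Moves the arm, as the interface text tells. Its arguments: {"type":"object","properties":{"motion":{"type":"array","items":{"type":"object","properties":{"xyz":{"type":"array","items":{"type":"number"}},"turn":{"type":"number"},"gripper":{"type":"number"}}}}},"required":["motion"]}

```bash
mkdir -p pics
cat > h.py <<'E'
import numpy as np, cv2
from scipy.spatial.transform import Rotation as R
from workcell import telemetry, snapshot, order, bot
def rot(a):
    a=np.array(a,float)
    return a if a.shape==(3,3) else R.from_euler('xyz',a,degrees=True).as_matrix()
def snap(n,f):
    s=snapshot(n); cv2.imwrite('pics/'+f,s['frame'][:,:,::-1]); np.savez(f'{f}.npz',K=s['K'],xyz=s['xyz'],att=rot(s['attitude']),frame=s['frame']); return s
def ray(f,uv,z):
    d=np.load(f'{f}.npz'); r=d['att']@np.linalg.inv(d['K'])@[uv[0],uv[1],1]; c=d['xyz']
    return c+r*(z-c[2])/r[2]
def proj(f,p):
    d=np.load(f'{f}.npz'); q=d['K']@(d['att'].T@(np.array(p)-d['xyz'])); return q[:2]/q[2]
E
python3 - <<'E'
from h import *
for n in ('scene','top'):
    s=snap(n,n+'1.png'); print(n,s['xyz'],s['attitude'],s['K'])
print(telemetry.sense())
a=cv2.imread('pics/scene1.png');b=cv2.imread('pics/top1.png')
E
```

```text
scene [1.18122947 0.44153888 0.70749038] [-132.36677216   -0.82810573  122.17060706] [[398.73035913   0.         315.99907672]
 [  0.         398.73035913 201.72936765]
 [  0.           0.           1.        ]]
top [0.39730774 0.0989737  1.32828305] [-171.38029153    0.74466629  -89.928454  ] [[445.26529984   0.         308.09145411]
 [  0.         445.26529984 202.54958842]
 [  0.           0.           1.        ]]
{'clock': 0.1, 'qpos': array([ 5.94158810e+01,  8.64559741e+00,  8.23891235e+01, -7.04542932e-04,
        8.90269138e+01, -7.67851656e+00]), 'dq': array([-0.02613103, -0.00754878, -0.15709395,  0.07429839, -0.00592377,
        0.00613886]), 'tau': array([ 3.57201963e-03, -7.14370894e+01, -5.71797752e+01, -1.15927655e-04,
        7.04197126e-03, -1.30958792e-04]), 'position': array([0.22370943, 0.52944616, 0.23076241]), 'tcp_rot': array([-1.79938824e+02, -7.53717612e-03,  1.57094406e+02]), 'contact_force': array([ 0.31979859, -0.51729496, -0.79929589]), 'moment': array([ 0.0079988 ,  0.00059268, -0.03200962]), 'finger_force': 0.0, 'gripper_width': 0.08548217005982485}
```

View pics/scene1.png

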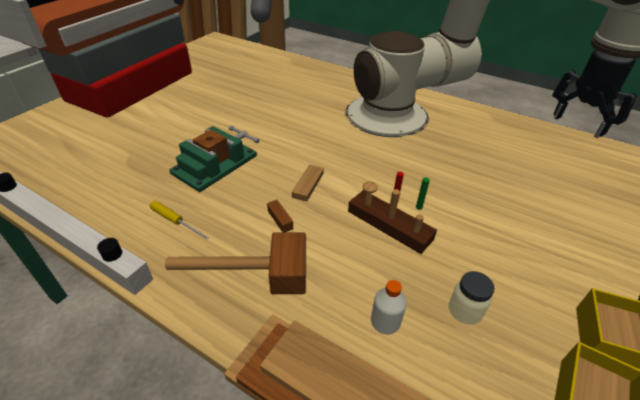

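View pics/top1.png

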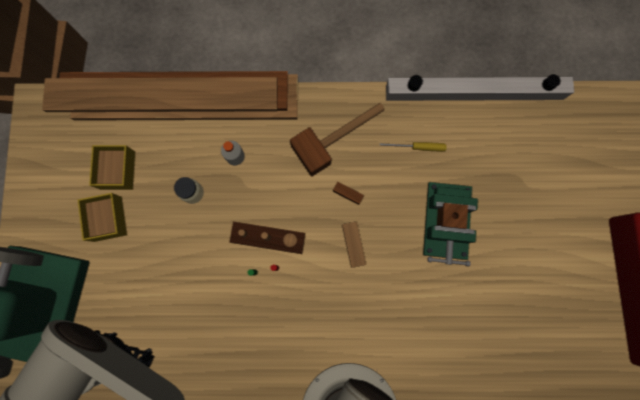

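Candidates for the dowel in the scene picture: the mushroom-headed coat peg at (369,187), a tall pale one in the middle hole at (394,203), a short pale one at (418,224), and the red (399,180) and green (423,192) look-alikes standing on the bench. By the description it is the tall pale one in the middle hole, which is at (264,236) in the top view. The vise and post are at (455,216) in the top view. I'll check with one close crop and measure.

Run:
```python
from h import *
a=cv2.imread('pics/scene1.png')[150:260,330:450]; b=cv2.imread('pics/top1.png')
c=cv2.resize(a,None,fx=3.6,fy=3.6,interpolation=cv2.INTER_CUBIC)[:400,:400]
d=cv2.resize(b[210:285,222:312],None,fx=4.4,fy=4.4,interpolation=cv2.INTER_CUBIC)
e=cv2.resize(b[175:270,415:485],None,fx=2.9,fy=2.9,interpolation=cv2.INTER_CUBIC)
o=np.zeros((600,800,3),np.uint8); o[:c.shape[0],:c.shape[1]]=c;o[:d.shape[0],400:400+d.shape[1]]=d[:,:400]; o[330:600,400:603]=e[:270,:203]
cv2.imwrite('pics/crop1.png',o)
f='top1.png'
for n,uv,z in [('mid top',(264,236),.11),('short',(240.5,232.5),.075),('peg',(290.5,240),.095),('post',(455.5,215.5),.095),('red',(275,267.5),.09),('green',(252,272),.09)]: print(n,ray(f,uv,z).round(4))
f='scene1.png'
for n,uv,z in [('mid top',(395,191),.11),('post',(209,140),.095)]: print(n,ray(f,uv,z).round(4))
```

```text
mid top [0.4894 0.2357 0.11  ]
short [0.5019 0.3063 0.075 ]
peg [0.4794 0.1638 0.095 ]
post [ 0.5476 -0.2942  0.095 ]
red [0.4041 0.2062 0.09  ]
green [0.3918 0.2695 0.09  ]
mid top [0.4918 0.2329 0.11  ]
post [ 0.5559 -0.2861  0.095 ]
```

View pics/crop1.png

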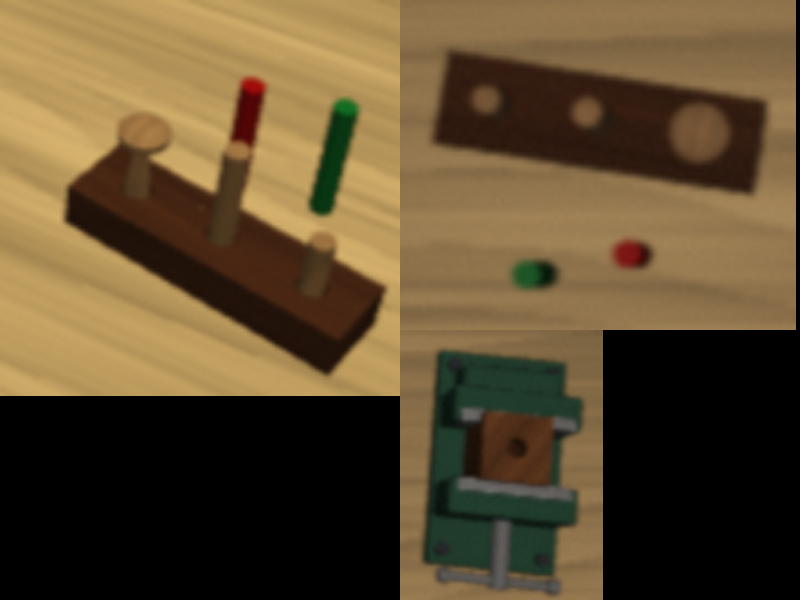

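The crop confirms it: the middle dowel is tall, pale, headless and stands in the stand. The short dowel is on one side and the mushroom peg on the other. The post's bore shows at about (455,215) in the top view. The dowel top is at about (0.490, 0.235), and the 70 mm spacing agrees. I'll close across the row (yaw 81°).

```bash
cat >> h.py <<'E'
def plan(goal,yaw,n,prec=2):
    s=telemetry.sense(); p=np.array(s['position']); y=s['tcp_rot'][2]; d=(np.array(goal)-p)/n*100; t=-((yaw-y+180)%360-180)/n
    for i in range(n):
        c,sn=np.cos(np.radians(y)),np.sin(np.radians(y))
        print([round(float(v),prec) for v in (c*d[0]+sn*d[1], sn*d[0]-c*d[1], -d[2])], round(float(t),2)); y-=t
E
python3 -c "
from h import *
plan((.490,.235,.215),81,12)"
```

```text
[-3.0, -1.4, 0.13] 6.34
[-3.14, -1.06, 0.13] 6.34
[-3.23, -0.7, 0.13] 6.34
[-3.29, -0.34, 0.13] 6.34
[-3.31, 0.02, 0.13] 6.34
[-3.29, 0.39, 0.13] 6.34
[-3.22, 0.75, 0.13] 6.34
[-3.12, 1.1, 0.13] 6.34
[-2.98, 1.44, 0.13] 6.34
[-2.8, 1.76, 0.13] 6.34
[-2.59, 2.06, 0.13] 6.34
[-2.35, 2.33, 0.13] 6.34
```

>>> arm_command([
  {"xyz": [-3.0, -1.4, 0.13], "turn": 6.34},
  {"xyz": [-3.14, -1.06, 0.13], "turn": 6.34},
  {"xyz": [-3.23, -0.7, 0.13], "turn": 6.34},
  {"xyz": [-3.29, -0.34, 0.13], "turn": 6.34},
  {"xyz": [-3.31, 0.02, 0.13], "turn": 6.34},
  {"xyz": [-3.29, 0.39, 0.13], "turn": 6.34},
])

```text
invalid input at $.motion[0]: expected keys xyz, turn, gripper
```

>>> arm_command([
  {"xyz": [-3.22, 0.75, 0.13], "turn": 6.34},
  {"xyz": [-3.12, 1.1, 0.13], "turn": 6.34},
  {"xyz": [-2.98, 1.44, 0.13], "turn": 6.34},
  {"xyz": [-2.8, 1.76, 0.13], "turn": 6.34},
  {"xyz": [-2.59, 2.06, 0.13], "turn": 6.34},
  {"xyz": [-2.35, 2.33, 0.13], "turn": 6.34},
  {"xyz": [0, 0, 0], "turn": 0},
  {"xyz": [0, 0, 0], "turn": 0},
])

```text
invalid input at $.motion[0]: expected keys xyz, turn, gripper
```

Run:
```python
from h import *
s=snap('wrist','w1.png'); print(s['xyz'],s['attitude'],s['K'][0]); t=telemetry.sense(); print(t['position'],t['tcp_rot'],t['clock'])
print(proj('w1.png',(.49,.235,.11)))
```

```text
[0.15696036 0.55834771 0.37300279] [1.63380866e+02 4.87481778e-02 6.70909855e+01] [337.58004605   0.         317.64973518]
[0.22372734 0.52950844 0.23084674] [-1.79949231e+02 -6.57132967e-03  1.57093928e+02] 0.15
[166.79292863 500.9334555 ]
```

View pics/w1.png

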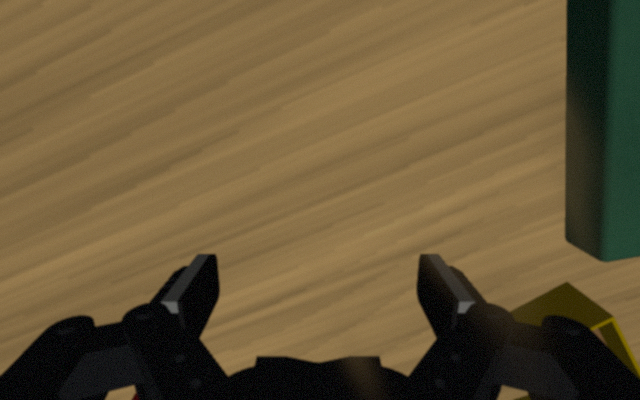

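The moves were refused because every row needs the gripper value, so the picture shows only bench, with the fingers at the bottom. I'll resend them.

>>> arm_command([
  {"xyz": [-3.0, -1.4, 0.13], "turn": 6.34, "gripper": 8.5},
  {"xyz": [-3.14, -1.06, 0.13], "turn": 6.34, "gripper": 8.5},
  {"xyz": [-3.23, -0.7, 0.13], "turn": 6.34, "gripper": 8.5},
  {"xyz": [-3.29, -0.34, 0.13], "turn": 6.34, "gripper": 8.5},
  {"xyz": [-3.31, 0.02, 0.13], "turn": 6.34, "gripper": 8.5},
  {"xyz": [-3.29, 0.39, 0.13], "turn": 6.34, "gripper": 8.5},
])

```text
clock: 0.65
position: [0.3577, 0.381, 0.2233]
tcp_rot: [-180.0, 0.0, 118.7]
contact_force: [-0.0, -0.3, -0.0]
gripper_width: 0.0851
finger_force: 0.0
```

>>> arm_command([
  {"xyz": [-3.22, 0.75, 0.13], "turn": 6.34, "gripper": 7},
  {"xyz": [-3.12, 1.1, 0.13], "turn": 6.34, "gripper": 7},
  {"xyz": [-2.98, 1.44, 0.13], "turn": 6.34, "gripper": 7},
  {"xyz": [-2.8, 1.76, 0.13], "turn": 6.34, "gripper": 7},
  {"xyz": [-2.59, 2.06, 0.13], "turn": 6.34, "gripper": 7},
  {"xyz": [-2.35, 2.33, 0.13], "turn": 6.34, "gripper": 7},
  {"xyz": [0, 0, 0], "turn": 0, "gripper": 7},
  {"xyz": [0, 0, 0], "turn": 0, "gripper": 7},
])

```text
clock: 1.32
position: [0.4909, 0.234, 0.2151]
tcp_rot: [-179.9, 0.0, 80.9]
contact_force: [-0.5, -0.1, -0.2]
gripper_width: 0.0701
finger_force: 0.0
```

Run:
```python
from h import *
s=snap('wrist','w2.png'); print(s['xyz'],s['attitude'],s['K'][0]); t=telemetry.sense(); print(t['position'],t['tcp_rot'],t['clock'],t['gripper_width'])
print(proj('w2.png',(.49,.235,.11)))
```

```text
[0.50293783 0.30635355 0.35734492] [ 1.63346452e+02  6.08405149e-02 -9.13116057e+00] [337.58004605   0.         317.64973518]
[0.49026637 0.23487922 0.21534679] [-1.79951521e+02  1.22838758e-02  8.10045275e+01] 1.3667 0.07028565140245586
[316.09408156 194.34584854]
```

View pics/w2.png

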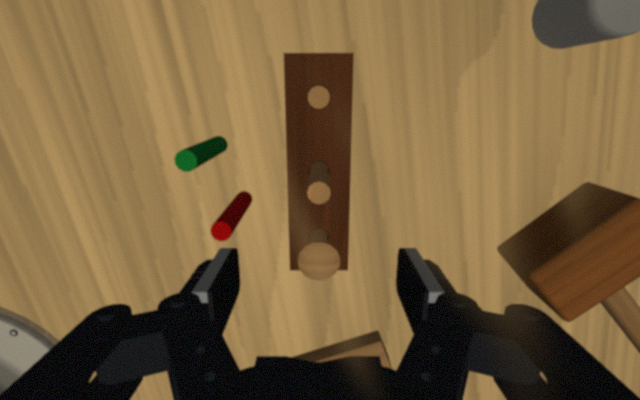

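In the wrist view the dowel's top is at (318,192), the short dowel at (318,97) and the mushroom head at (319,261). The fingers lie left and right of the row, clear of the red one at (222,230).

Run:
```python
from h import *
d=np.load('w2.png.npz')['frame']; g=d[:,:,:].astype(int).copy()
m=(g[:,:,0]>110).astype(np.uint8); m[:,:292]=0;m[:,346:]=0;m[:165]=0;m[225:]=0
n,l,st,c=cv2.connectedComponentsWithStats(m); print(st,c)
i=1+np.argmax(st[1:,4]); p=ray('w2.png',c[i],.11); print(p)
plan((p[0],p[1],.077),81,6)
```

```text
[[     0      0    640    400 255602]
 [   307    182     23     22    398]] [[319.50191704 199.51095453]
 [318.26884422 192.46482412]]
[0.49187585 0.2362123  0.11      ]
[0.03, 0.02, 2.31] 0.0
[0.03, 0.02, 2.31] 0.0
[0.03, 0.02, 2.31] 0.0
[0.03, 0.02, 2.31] 0.0
[0.03, 0.02, 2.31] 0.0
[0.03, 0.02, 2.31] 0.0
```

>>> arm_command([
  {"xyz": [0.16, 0.14, 2.3], "turn": 0, "gripper": 7},
  {"xyz": [0, 0, 2.3], "turn": 0, "gripper": 6},
  {"xyz": [0, 0, 2.3], "turn": 0, "gripper": 6},
  {"xyz": [0, 0, 2.3], "turn": 0, "gripper": 6},
  {"xyz": [0, 0, 2.3], "turn": 0, "gripper": 6},
  {"xyz": [0, 0, 2.3], "turn": 0, "gripper": 6},
  {"xyz": [0, 0, 0], "turn": 0, "gripper": 4},
  {"xyz": [0, 0, 0], "turn": 0, "gripper": 3},
])

```text
clock: 2.03
position: [0.4909, 0.2372, 0.0776]
tcp_rot: [-179.9, 0.0, 81.1]
contact_force: [0.8, 0.6, 0.4]
gripper_width: 0.0367
finger_force: 0.0
```

>>> arm_command([
  {"xyz": [0, 0, 0], "turn": 0, "gripper": 2.2},
  {"xyz": [0, 0, 0], "turn": 0, "gripper": 1.5},
  {"xyz": [0, 0, 0], "turn": 0, "gripper": 1},
  {"xyz": [0, 0, 0], "turn": 0, "gripper": 0.5},
  {"xyz": [0, 0, 0], "turn": 0, "gripper": 0},
  {"xyz": [0, 0, 0], "turn": 0, "gripper": 0},
])

```text
clock: 2.53
position: [0.4925, 0.237, 0.0796]
tcp_rot: [179.9, -0.1, 81.0]
contact_force: [-2.7, 0.5, 7.9]
gripper_width: 0.0164
finger_force: 58.5
```

>>> arm_command([
  {"xyz": [0, 0, -0.5], "turn": 0, "gripper": 0},
  {"xyz": [0, 0, -1], "turn": 0, "gripper": 0},
  {"xyz": [0, 0, -1.5], "turn": 0, "gripper": 0},
  {"xyz": [0, 0, -2], "turn": 0, "gripper": 0},
  {"xyz": [0, 0, -2.5], "turn": 0, "gripper": 0},
  {"xyz": [0, 0, -2.5], "turn": 0, "gripper": 0},
  {"xyz": [0, 0, -2.5], "turn": 0, "gripper": 0},
  {"xyz": [0, 0, 0], "turn": 0, "gripper": 0},
])

```text
clock: 3.2
position: [0.4933, 0.237, 0.209]
tcp_rot: [179.6, -0.2, 81.0]
contact_force: [0.9, 1.5, -0.5]
gripper_width: 0.0168
finger_force: 58.5
```

Run:
```python
from h import *
t=telemetry.sense();print(t['contact_force'],t['gripper_width'],t['finger_force'])
plan((.549,-.265,.205),81,16)
```

```text
[ 0.88422566  1.54972997 -0.51504249] 0.016755723354329156 58.52760672569275
[-3.05, 0.83, 0.03] 0.0
[-3.05, 0.83, 0.03] 0.0
[-3.04, 0.83, 0.03] 0.0
[-3.04, 0.83, 0.03] 0.0
[-3.04, 0.83, 0.03] 0.0
[-3.04, 0.83, 0.03] 0.0
[-3.04, 0.83, 0.03] 0.0
[-3.04, 0.83, 0.03] 0.0
[-3.04, 0.83, 0.03] 0.0
[-3.04, 0.83, 0.03] 0.0
[-3.04, 0.83, 0.03] 0.0
[-3.04, 0.83, 0.03] 0.0
[-3.04, 0.83, 0.03] 0.0
[-3.04, 0.83, 0.03] 0.0
[-3.04, 0.83, 0.03] 0.0
[-3.04, 0.83, 0.03] 0.0
```

>>> arm_command([
  {"xyz": [-1.5, 0.4, 0], "turn": 0, "gripper": 0},
  {"xyz": [-3.05, 0.8, 0], "turn": 0, "gripper": 0},
  {"xyz": [-3.05, 0.8, 0], "turn": 0, "gripper": 0},
  {"xyz": [-3.05, 0.8, 0], "turn": 0, "gripper": 0},
  {"xyz": [-3.05, 0.8, 0], "turn": 0, "gripper": 0},
  {"xyz": [-3.05, 0.8, 0], "turn": 0, "gripper": 0},
  {"xyz": [-3.05, 0.8, 0], "turn": 0, "gripper": 0},
  {"xyz": [-3.05, 0.8, 0], "turn": 0, "gripper": 0},
])

```text
clock: 3.87
position: [0.5154, -0.0001, 0.2038]
tcp_rot: [179.9, 0.0, 81.0]
contact_force: [0.5, 0.4, 0.1]
gripper_width: 0.0161
finger_force: 58.5
```

>>> arm_command([
  {"xyz": [-3.05, 0.8, 0], "turn": 0, "gripper": 0},
  {"xyz": [-3.05, 0.8, 0], "turn": 0, "gripper": 0},
  {"xyz": [-3.05, 0.8, 0], "turn": 0, "gripper": 0},
  {"xyz": [-3.05, 0.8, 0], "turn": 0, "gripper": 0},
  {"xyz": [-3.05, 0.8, 0], "turn": 0, "gripper": 0},
  {"xyz": [-3.05, 0.8, 0], "turn": 0, "gripper": 0},
  {"xyz": [-3.05, 0.8, 0], "turn": 0, "gripper": 0},
  {"xyz": [-3.05, 0.8, 0], "turn": 0, "gripper": 0},
])

```text
clock: 4.53
position: [0.5404, -0.2512, 0.2037]
tcp_rot: [180.0, 0.0, 81.0]
contact_force: [-0.4, 0.9, 0.4]
gripper_width: 0.0165
finger_force: 58.5
```

>>> arm_command([
  {"xyz": [-3.05, 0.8, 0], "turn": 0, "gripper": 0},
  {"xyz": [-3.05, 0.8, 0], "turn": 0, "gripper": 0},
  {"xyz": [-3.05, 0.8, 0], "turn": 0, "gripper": 0},
  {"xyz": [-1.5, 0.4, 0], "turn": 0, "gripper": 0},
  {"xyz": [0, 0, 0], "turn": 0, "gripper": 0},
  {"xyz": [0, 0, 0], "turn": 0, "gripper": 0},
])

```text
clock: 5.03
position: [0.5513, -0.3597, 0.203]
tcp_rot: [-180.0, -0.0, 80.9]
contact_force: [0.3, 0.9, 0.5]
gripper_width: 0.0162
finger_force: 58.6
```

Run:
```python
from h import *
s=snap('wrist','w3.png'); t=telemetry.sense(); print(s['xyz'],t['position'],t['tcp_rot'],t['clock'],t['gripper_width'])
print(proj('w3.png',(.55,-.29,.095)),proj('w3.png',list(t['position'][:2])+[t['position'][2]-.0646]))
```

```text
[ 0.56314046 -0.28734834  0.34522372] [ 0.5514754  -0.35885551  0.20313198] [ 1.79996078e+02 -3.73969458e-03  8.09963708e+01] 5.0833 0.01613611201273496
[300.14349442 102.28077895] [317.31574776 212.1013886 ]
```

View pics/w3.png

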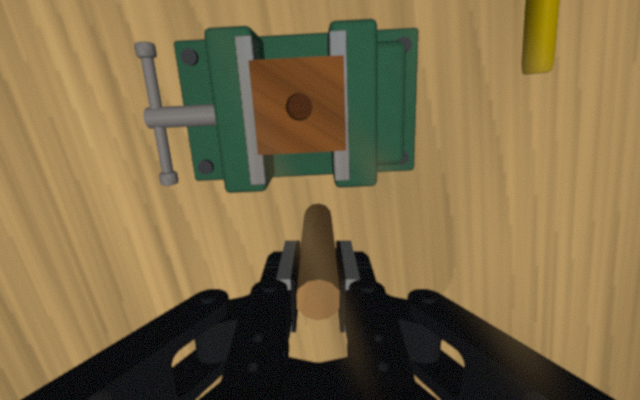

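The wrist view shows the post top (corners about (249,60) to (346,152)) with a dark disc at (299,106). The dowel's foot is at about (317,208), held straight. I'll measure the disc against the post's centre and the foot.

Run:
```python
from h import *
d=np.load('w3.png.npz')['frame'].astype(int); r=d[:,:,0]
sub=d[80:130,270:330]; print(d[106,275:325,0]); print(d[85:128,299,0])
m=((d[:,:,0]-d[:,:,1])>18)&(d[:,:,0]>d[:,:,1]*1.3); m=m.astype(np.uint8); m[:40]=0;m[170:]=0;m[:,:235]=0;m[:,360:]=0
n,l,st,c=cv2.connectedComponentsWithStats(m); i=1+np.argmax(st[1:,4]); print(st[i],c[i])
q=cv2.minAreaRect(cv2.findContours((l==i).astype(np.uint8),0,2)[0][0]); print(q)
bx=cv2.boxPoints(q); W=np.array([ray('w3.png',p,.095) for p in bx]); print(W.round(4),W.mean(0),np.linalg.norm(np.diff(W,axis=0),axis=1))
dk=((r<75)).astype(np.uint8); dk[:85]=0;dk[128:]=0;dk[:,:278]=0;dk[:,322:]=0
n,l,st,c=cv2.connectedComponentsWithStats(dk); i=1+np.argmax(st[1:,4]); print(st[i],c[i],ray('w3.png',c[i],.095))
im=cv2.imread('pics/w3.png'); a=cv2.resize(im[45:165,235:360],None,fx=4.8,fy=4.8,interpolation=cv2.INTER_CUBIC)[:580]; b=im[195:235,295:340]
cv2.imwrite('pics/crop2.png',np.hstack([a,cv2.resize(b,(190,a.shape[0]))])[:, :800])
```

```text
[124 122 121 122 120 120 115 115 116 106  86  64  55  60  69  77  80  73
  72  74  78  75  75  74  75  74  74  75  78  76  75  77  80  75  70  75
  80  90 100 105 103 104 105 102 101 104  97 101  97 100]
[110 113 102 104 102 100  97  91  75  75  72  78  74  77  73  74  72  70
  74  77  74  75  77  79  75  74  74  73  75  78  82  79  74  67  65  82
 109 122 128 129 127 123 125]
[ 249   55   97  100 8601] [298.50226718 104.18742007]
((298.2123107910156, 104.82154083251953), (96.0740737915039, 93.85527038574219), 86.8201675415039)
[[ 0.5198 -0.2564  0.095 ]
 [ 0.5842 -0.2632  0.095 ]
 [ 0.579  -0.3294  0.095 ]
 [ 0.5094 -0.3222  0.095 ]] [ 0.54810872 -0.29279603  0.095     ] [0.06468723 0.06632642 0.0699754 ]
[286  94  24  26 304] [296.78289474 107.20394737] [ 0.54703469 -0.29297213  0.095     ]
```

View pics/crop2.png

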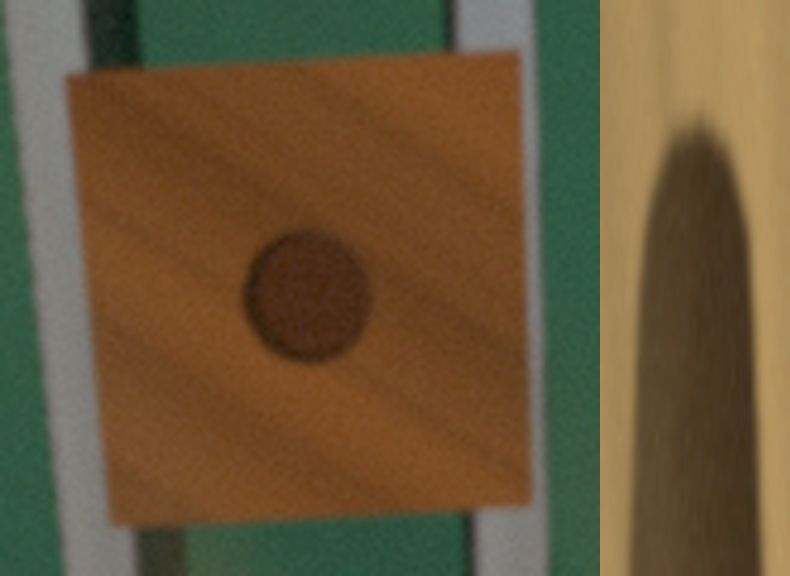

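The disc at (299.2,106.9) lies exactly at the post's centre by its diagonals, so it marks the nominal point. The true hole must be felt for around it. I'll work out the foot's offset from the TCP and the move.

Run:
```python
from h import *
t=telemetry.sense(); p=t['position']; f='w3.png'
ang=np.radians(np.arange(0,360,5)); z=p[2]-.0646
for zz,r in ((z,.008),(z+.001,.009)):
    q=np.array([proj(f,(p[0]+r*np.cos(a),p[1]+r*np.sin(a),zz)) for a in ang]); print('rim top row',q[q[:,1].argmin()], q[:,0].min(),q[:,0].max())
print(proj(f,(p[0],p[1],z+.095)))
n=ray(f,(299.2,106.9),.095); print('nominal',n)
M=np.array([telemetry.sense()['moment'] for _ in range(3)]); print(M)
plan((n[0],n[1],.180),81,3)
```

```text
rim top row [317.51738476 200.31769884] 304.9712476542385 329.65619340175783
rim top row [317.5420652 199.287482 ] 303.36498101336633 331.25771031943634
[317.02195354 295.23598212]
nominal [ 0.54878289 -0.29303732  0.095     ]
[[ 0.07347175  0.02661771 -0.01608391]
 [ 0.07347175  0.02661771 -0.01608391]
 [ 0.07347175  0.02661771 -0.01608391]]
[2.15, -0.43, 0.77] -0.0
[2.15, -0.43, 0.77] -0.0
[2.15, -0.43, 0.77] -0.0
```

>>> arm_command([
  {"xyz": [2.25, -0.43, 0], "turn": 0, "gripper": 0},
  {"xyz": [2.25, -0.43, 0], "turn": 0, "gripper": 0},
  {"xyz": [2.25, -0.43, 0.8], "turn": 0, "gripper": 0},
  {"xyz": [0, 0, 1], "turn": 0, "gripper": 0},
  {"xyz": [0, 0, 1], "turn": 0, "gripper": 0},
  {"xyz": [0, 0, 0.5], "turn": 0, "gripper": 0},
  {"xyz": [0, 0, 0], "turn": 0, "gripper": 0},
  {"xyz": [0, 0, 0], "turn": 0, "gripper": 0},
])

```text
clock: 5.75
position: [0.5493, -0.2908, 0.1696]
tcp_rot: [-180.0, -0.0, 81.0]
contact_force: [-0.6, 0.8, 0.2]
gripper_width: 0.0161
finger_force: 58.6
```

Run:
```python
from h import *
s=snap('wrist','w4.png'); t=telemetry.sense(); p=t['position']; print(p,t['contact_force'],t['moment'],t['clock'])
plan((.5493,-.2900,.1636),81,1)
im=cv2.imread('pics/w4.png'); cv2.imwrite('pics/w4c.png',cv2.resize(im[120:340,230:420],None,fx=2.6,fy=2.6,interpolation=cv2.INTER_CUBIC))
```

```text
[ 0.54939206 -0.29094029  0.1699498 ] [-0.04054603  0.2618144  -0.50515192] [-0.03279087 -0.04585887  0.01240358] 5.8
[0.09, -0.02, 0.63] -0.02
```

View pics/w4c.png

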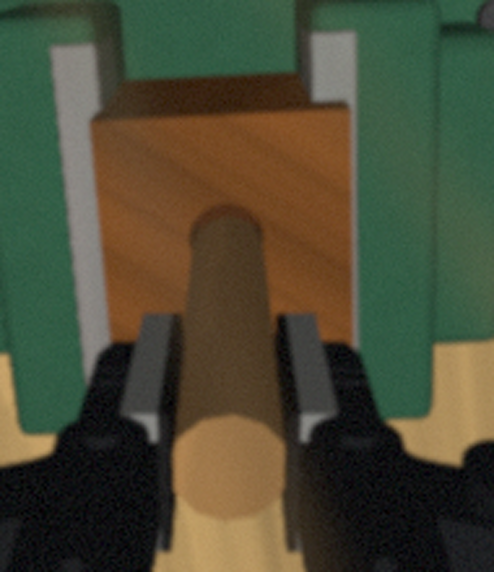

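The foot now hangs right over the disc, which peeks out evenly around it at crop (225,220). I'll take a force baseline and then touch down gently.

```bash
cat >> h.py <<'E'
def avg(n=12):
    A=[]
    for _ in range(n):
        snapshot('wrist'); t=telemetry.sense(); A.append(np.r_[t['position']*1000,t['contact_force'],t['moment']*1000,t['tcp_rot'][0]%360-180,t['tcp_rot'][1]])
    A=np.array(A); print('pos mm',A.mean(0)[:3].round(2),'F',A.mean(0)[3:6].round(2),'M mNm',A.mean(0)[6:9].round(1),'+-',(A.std(0)[6:9]/n**.5).round(1),'tilt',A.mean(0)[9:].round(2),'clk',round(t['clock'],2)); return A.mean(0)
E
python3 -c "
from h import *
avg()"
```

```text
pos mm [ 549.42 -290.63  169.92] F [-0.11  0.14 -0.36] M mNm [1.2 7.4 6.2] +- [7.4 8.1 9.6] tilt [-0.01  0.01] clk 6.4
```

>>> arm_command([
  {"xyz": [0, 0, 0.2], "turn": 0, "gripper": 0},
  {"xyz": [0, 0, 0.2], "turn": 0, "gripper": 0},
  {"xyz": [0, 0, 0.1], "turn": 0, "gripper": 0},
  {"xyz": [0, 0, 0.1], "turn": 0, "gripper": 0},
  {"xyz": [0, 0, 0], "turn": 0, "gripper": 0},
])

```text
clock: 6.82
position: [0.5493, -0.2904, 0.1634]
tcp_rot: [-180.0, -0.0, 81.0]
contact_force: [-0.5, -0.7, -0.8]
gripper_width: 0.0169
finger_force: 58.6
```

>>> arm_command([
  {"xyz": [0, 0, 0.1], "turn": 0, "gripper": 0},
  {"xyz": [0, 0, 0.1], "turn": 0, "gripper": 0},
  {"xyz": [0, 0, 0.1], "turn": 0, "gripper": 0},
  {"xyz": [0, 0, 0.1], "turn": 0, "gripper": 0},
  {"xyz": [0, 0, 0], "turn": 0, "gripper": 0},
])

```text
clock: 7.23
position: [0.5493, -0.2904, 0.1595]
tcp_rot: [-180.0, -0.0, 81.0]
contact_force: [0.7, 0.0, -0.2]
gripper_width: 0.016
finger_force: 58.6
```

>>> arm_command([
  {"xyz": [0, 0, 0.05], "turn": 0, "gripper": 0},
  {"xyz": [0, 0, 0.05], "turn": 0, "gripper": 0},
  {"xyz": [0, 0, 0.05], "turn": 0, "gripper": 0},
  {"xyz": [0, 0, 0], "turn": 0, "gripper": 0},
])

```text
clock: 7.57
position: [0.5493, -0.2904, 0.1581]
tcp_rot: [-180.0, 0.0, 81.0]
contact_force: [-1.2, -0.8, -0.2]
gripper_width: 0.0163
finger_force: 58.6
```

>>> arm_command([
  {"xyz": [0, 0, 0.05], "turn": 0, "gripper": 0},
  {"xyz": [0, 0, 0.05], "turn": 0, "gripper": 0},
  {"xyz": [0, 0, 0.05], "turn": 0, "gripper": 0},
  {"xyz": [0, 0, 0], "turn": 0, "gripper": 0},
])

```text
clock: 7.9
position: [0.5493, -0.2904, 0.1566]
tcp_rot: [-180.0, 0.0, 81.0]
contact_force: [0.4, -0.2, -0.3]
gripper_width: 0.0161
finger_force: 58.6
```

>>> arm_command([
  {"xyz": [0, 0, 0.05], "turn": 0, "gripper": 0},
  {"xyz": [0, 0, 0.05], "turn": 0, "gripper": 0},
  {"xyz": [0, 0, 0.05], "turn": 0, "gripper": 0},
  {"xyz": [0, 0, 0], "turn": 0, "gripper": 0},
])

```text
clock: 8.23
position: [0.5493, -0.2904, 0.1551]
tcp_rot: [-180.0, 0.0, 81.0]
contact_force: [-0.5, -0.9, 0.0]
gripper_width: 0.0165
finger_force: 58.6
```

>>> arm_command([
  {"xyz": [0, 0, 0.05], "turn": 0, "gripper": 0},
  {"xyz": [0, 0, 0.05], "turn": 0, "gripper": 0},
  {"xyz": [0, 0, 0.05], "turn": 0, "gripper": 0},
  {"xyz": [0, 0, 0], "turn": 0, "gripper": 0},
])

```text
clock: 8.57
position: [0.5494, -0.2904, 0.1536]
tcp_rot: [-180.0, 0.0, 81.0]
contact_force: [-0.7, -1.2, -0.2]
gripper_width: 0.0161
finger_force: 58.6
```

Run:
```python
from h import *
s=snap('wrist','w5.png'); s2=snap('scene','s5.png'); avg(4)
im=cv2.imread('pics/w5.png')[120:340,230:420]; im2=cv2.imread('pics/s5.png')[80:190,150:280]
a=cv2.resize(im,None,fx=2,fy=2,interpolation=cv2.INTER_CUBIC); b=cv2.resize(im2,(400,440)); cv2.imwrite('pics/c5.png',np.hstack([a,b]))
```

```text
pos mm [ 549.36 -290.42  153.67] F [-0.54 -1.03 -0.72] M mNm [-208.9  157.3   14.2] +- [ 8.3  8.4 18.5] tilt [0.01 0.01] clk 8.87
```

View pics/c5.png

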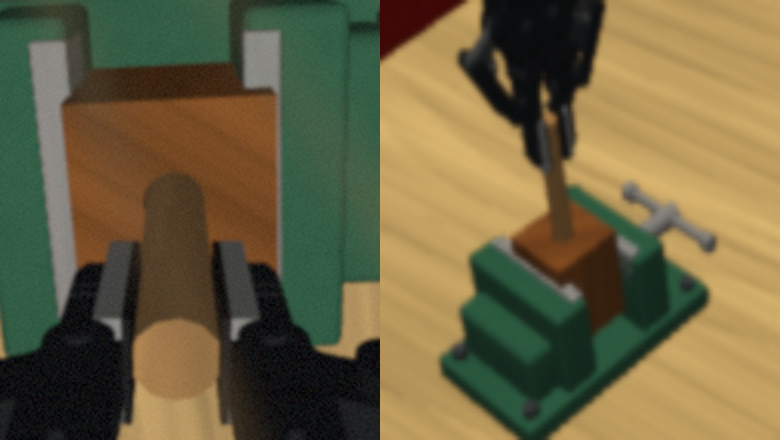

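The picture shows the foot inside the disc. It is about 6 mm below the post's face with no vertical force and only about 1 N sideways against the wall. So the foot appears to have found the hole at first touch. I'll ease sideways slightly along the force and go on down, watching it.

>>> arm_command([
  {"xyz": [-0.03, 0, 0.1], "turn": 0, "gripper": 0},
  {"xyz": [0, 0, 0.1], "turn": 0, "gripper": 0},
  {"xyz": [0, 0, 0.1], "turn": 0, "gripper": 0},
  {"xyz": [0, 0, 0], "turn": 0, "gripper": 0},
])

```text
clock: 9.2
position: [0.5493, -0.2906, 0.1504]
tcp_rot: [-180.0, -0.0, 81.0]
contact_force: [-0.8, -0.5, -0.4]
gripper_width: 0.0166
finger_force: 58.6
```

```bash
python3 -c "
from h import *
avg(5)"
```

```text
pos mm [ 549.32 -290.67  150.64] F [-0.7  -0.3  -0.27] M mNm [-144.9  143.3  -15.4] +- [12.9 13.5 12. ] tilt [0.01 0.  ] clk 9.45
```

>>> arm_command([
  {"xyz": [-0.03, -0.03, 0.15], "turn": 0, "gripper": 0},
  {"xyz": [0, 0, 0.2], "turn": 0, "gripper": 0},
  {"xyz": [0, 0, 0.2], "turn": 0, "gripper": 0},
  {"xyz": [0, 0, 0.2], "turn": 0, "gripper": 0},
  {"xyz": [0, 0, 0.2], "turn": 0, "gripper": 0},
  {"xyz": [0, 0, 0], "turn": 0, "gripper": 0},
])

```text
clock: 9.95
position: [0.5489, -0.2909, 0.1406]
tcp_rot: [-180.0, -0.0, 81.0]
contact_force: [0.0, 0.1, -0.9]
gripper_width: 0.0161
finger_force: 58.6
```

```bash
python3 -c "
from h import *
avg(5)"
```

```text
pos mm [ 549.   -290.96  141.2 ] F [-0.06  0.28  0.01] M mNm [ 29.3 -11.2   6.4] +- [15.4 13.4 14. ] tilt [0. 0.] clk 10.2
```

>>> arm_command([
  {"xyz": [0, 0, 0.15], "turn": 0, "gripper": 0},
  {"xyz": [0, 0, 0.15], "turn": 0, "gripper": 0},
  {"xyz": [0, 0, 0.15], "turn": 0, "gripper": 0},
  {"xyz": [0, 0, 0.15], "turn": 0, "gripper": 0},
  {"xyz": [0, 0, 0], "turn": 0, "gripper": 0},
])

```text
clock: 10.62
position: [0.5489, -0.2909, 0.1348]
tcp_rot: [-180.0, -0.0, 81.0]
contact_force: [-0.1, -0.3, -0.5]
gripper_width: 0.0165
finger_force: 58.6
```

>>> arm_command([
  {"xyz": [0, 0, 0.1], "turn": 0, "gripper": 0},
  {"xyz": [0, 0, 0.1], "turn": 0, "gripper": 0},
  {"xyz": [0, 0, 0.1], "turn": 0, "gripper": 0},
  {"xyz": [0, 0, 0], "turn": 0, "gripper": 0},
])

```text
clock: 10.95
position: [0.5492, -0.2911, 0.1329]
tcp_rot: [180.0, 0.0, 81.0]
contact_force: [-1.3, 0.7, 6.7]
gripper_width: 0.016
finger_force: 59.6
```

>>> arm_command([
  {"xyz": [0, 0, 0.1], "turn": 0, "gripper": 0},
  {"xyz": [0, 0, 0.1], "turn": 0, "gripper": 0},
  {"xyz": [0, 0, 0.1], "turn": 0, "gripper": 0},
  {"xyz": [0, 0, 0], "turn": 0, "gripper": 0},
])

```text
clock: 11.28
position: [0.5491, -0.2911, 0.13]
tcp_rot: [180.0, 0.0, 81.0]
contact_force: [-2.3, 1.0, 7.1]
gripper_width: 0.0162
finger_force: 59.6
```

>>> arm_command([
  {"xyz": [0, 0, 0.1], "turn": 0, "gripper": 0},
  {"xyz": [0, 0, 0.1], "turn": 0, "gripper": 0},
  {"xyz": [0, 0, 0], "turn": 0, "gripper": 0},
])

```text
clock: 11.53
position: [0.5492, -0.2911, 0.128]
tcp_rot: [180.0, 0.0, 81.0]
contact_force: [-1.1, 1.7, 7.7]
gripper_width: 0.016
finger_force: 59.6
```

>>> arm_command([
  {"xyz": [0, 0, 0.1], "turn": 0, "gripper": 0},
  {"xyz": [0, 0, 0.1], "turn": 0, "gripper": 0},
  {"xyz": [0, 0, 0], "turn": 0, "gripper": 0},
])

```text
clock: 11.78
position: [0.5492, -0.2911, 0.126]
tcp_rot: [180.0, 0.0, 81.0]
contact_force: [-1.3, 1.1, 7.8]
gripper_width: 0.0163
finger_force: 59.6
```

>>> arm_command([
  {"xyz": [0, 0, 0.05], "turn": 0, "gripper": 0},
  {"xyz": [0, 0, 0.05], "turn": 0, "gripper": 0},
  {"xyz": [0, 0, 0], "turn": 0, "gripper": 0},
])

```text
clock: 12.03
position: [0.5492, -0.2911, 0.125]
tcp_rot: [180.0, 0.0, 81.0]
contact_force: [-1.3, -0.2, 8.3]
gripper_width: 0.0159
finger_force: 59.6
```

>>> arm_command([
  {"xyz": [0, 0, 0.05], "turn": 0, "gripper": 0},
  {"xyz": [0, 0, 0], "turn": 0, "gripper": 0},
])

```text
clock: 12.2
position: [0.5492, -0.2911, 0.1245]
tcp_rot: [179.9, 0.0, 81.0]
contact_force: [-2.0, 1.7, 8.6]
gripper_width: 0.0164
finger_force: 59.6
```

Not yet a hard stop. I'll continue in 0.5 mm steps until the force rises.

>>> arm_command([
  {"xyz": [0, 0, 0.05], "turn": 0, "gripper": 0},
  {"xyz": [0, 0, 0], "turn": 0, "gripper": 0},
])

```text
clock: 12.37
position: [0.5492, -0.2912, 0.1242]
tcp_rot: [179.9, 0.0, 81.0]
contact_force: [-2.4, 0.3, 9.6]
gripper_width: 0.0163
finger_force: 59.7
```

>>> arm_command([
  {"xyz": [0, 0, 0.05], "turn": 0, "gripper": 0},
  {"xyz": [0, 0, 0], "turn": 0, "gripper": 0},
])

```text
clock: 12.53
position: [0.5493, -0.2913, 0.1241]
tcp_rot: [179.9, 0.1, 81.0]
contact_force: [-2.3, 0.8, 13.2]
gripper_width: 0.0164
finger_force: 60.2
```

>>> arm_command([
  {"xyz": [0, 0, 0.05], "turn": 0, "gripper": 0},
  {"xyz": [0, 0, 0], "turn": 0, "gripper": 0},
])

```text
clock: 12.7
position: [0.5494, -0.2913, 0.124]
tcp_rot: [179.9, 0.1, 81.0]
contact_force: [-3.8, 2.3, 16.2]
gripper_width: 0.0164
finger_force: 60.6
```

>>> arm_command([
  {"xyz": [0, 0, 0.05], "turn": 0, "gripper": 0},
  {"xyz": [0, 0, 0.03], "turn": 0, "gripper": 0},
  {"xyz": [0, 0, 0], "turn": 0, "gripper": 0},
  {"xyz": [0, 0, 0], "turn": 0, "gripper": 0},
])

```text
clock: 13.03
position: [0.5496, -0.2915, 0.1239]
tcp_rot: [179.8, 0.1, 81.0]
contact_force: [-4.8, 2.9, 23.6]
gripper_width: 0.0162
finger_force: 61.4
```

It is a hard stop at 35 mm depth, with force climbing to 24 N and no further travel. I'll relieve the push, open, and lift clear.

>>> arm_command([
  {"xyz": [0, 0, -0.1], "turn": 0, "gripper": 0},
  {"xyz": [0, 0, -0.1], "turn": 0, "gripper": 0},
  {"xyz": [0, 0, 0], "turn": 0, "gripper": 0},
  {"xyz": [0, 0, 0], "turn": 0, "gripper": 2.5},
  {"xyz": [0, 0, 0], "turn": 0, "gripper": 4},
  {"xyz": [0, 0, 0], "turn": 0, "gripper": 5.5},
  {"xyz": [0, 0, 0], "turn": 0, "gripper": 6},
  {"xyz": [0, 0, 0], "turn": 0, "gripper": 6},
])

```text
clock: 13.7
position: [0.5489, -0.2909, 0.1232]
tcp_rot: [-180.0, -0.0, 81.0]
contact_force: [-0.4, 0.4, -0.2]
gripper_width: 0.0599
finger_force: 0.0
```

>>> arm_command([
  {"xyz": [0, 0, -1], "turn": 0, "gripper": 6},
  {"xyz": [0, 0, -2], "turn": 0, "gripper": 6},
  {"xyz": [0, 0, -2.5], "turn": 0, "gripper": 6},
  {"xyz": [0, 0, -2.5], "turn": 0, "gripper": 6},
  {"xyz": [0, 0, -2], "turn": 0, "gripper": 6},
  {"xyz": [-3, 0, 0], "turn": 0, "gripper": 6},
  {"xyz": [-3, 0, 0], "turn": 0, "gripper": 6},
  {"xyz": [0, 0, 0], "turn": 0, "gripper": 6},
])

```text
clock: 14.37
position: [0.5386, -0.3542, 0.2242]
tcp_rot: [180.0, 0.1, 80.9]
contact_force: [-0.0, 0.0, -0.7]
gripper_width: 0.0603
finger_force: 0.0
```

Run:
```python
from h import *
s=snap('wrist','w6.png'); snap('scene','s6.png'); t=telemetry.sense(); print(t['position'],t['contact_force'],t['clock'])
for z in (.155,.095): print(z,proj('w6.png',(.549,-.2935,z)), proj('s6.png',(.549,-.2935,z)))
im=cv2.imread('pics/w6.png')[0:300,150:450]; im2=cv2.imread('pics/s6.png')[60:210,120:450]
b=cv2.resize(im2,(500,227)); c=np.zeros((300,500,3),np.uint8); c[:227]=b; cv2.imwrite('pics/c6.png',np.hstack([im,c]))
```

```text
[ 0.53930892 -0.35096841  0.22372223] [ 0.32657939  0.93478395 -0.22141664] 14.4667
0.155 [318.27329193 115.30350859] [204.96687609 118.79103263]
0.095 [318.11782228 110.81700661] [208.75230755 138.00314261]
```

View pics/c6.png

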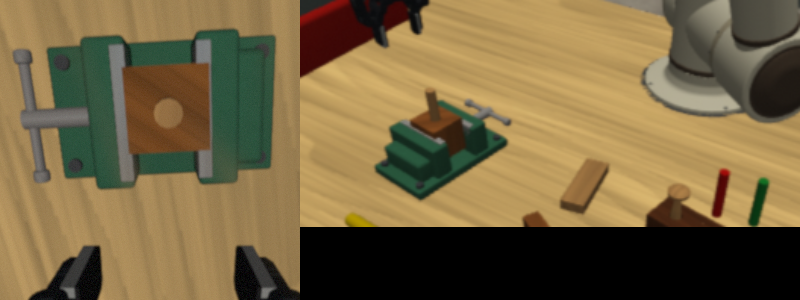

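The dowel stands upright in the post. Its top is at wrist (318,113) and scene (206,120), matching the 0.155 m predicted for fully home. The gripper is clear and the other things visible in these crops are undisturbed.

```bash
python3 -c "
from h import *
print(order.finish_job())"
```

```text
the job is handed in; nothing more can be done
None
```

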